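# Shim the rocking camera test stand

### The arm

A 6-joint arm with a two-finger parallel gripper is mounted at the origin on a cart in front of the work surface, level with it; the furniture and walls round the work are solid. World frame = base frame: x ahead of the robot, y to its left, z up, the work surface at z = 0. Lengths are in m, angles in rad, forces in N, time in s.
With the tool pointing down it reaches from about 0.375 to 0.925 m from the base axis. Payload 5.7 kg.
Tool frame: the origin (TCP) lies midway between the tips of the shut fingers; the grasp point (between the pads) lies 19 mm behind it; z points along the fingers, x is the direction in which the jaws open and shut, and the axes are right-handed (so a half turn about z gives the same grasp; the last joint's range is limited). The gripper opens to 88 mm and grips with 3 to 60 N. Pads are 20 mm wide; open, the fingers measure 115 mm over their backs; the gripper's body (75 mm by 178 mm) begins 61 mm behind the grasp point.
Start: joints at [1.176, 0.359, 1.51, -0, 1.272, -0.115], TCP at [0.166, 0.577, 0.223] pointing down, gripper open.
Joint ranges: [-2.97, 2.97], [-1.01, 2.36], [0.21, 2.38], [-0.96, 4.11], [0.2, 2.71], [-2.98, 2.98]. Speed limits (rad/s): [2.39, 2.39, 3.14, 3.14, 3.14, 3.14].

### API

Orientations are given as a unit quaternion [x, y, z, w].
In Python, from bench import move_ptp, servo_line, goto_joints, move_gripper, sleep, inverse_kinematics, capture, PlanningError, close_job, spot_in, silhouettes, current_clock, current_joint_pos, current_qvel, current_joint_torque, current_position, current_orientation, current_force, current_torque, current_finger_gap gives the robot as it stands. Calls block until the motion is done:
- move_ptp(position, orientation): joint-space move of the TCP to a pose.
- servo_line(position, orientation=None, rate=0.15, contact_N=None): straight line of the TCP; orientation=None keeps the orientation; rate is the mean speed in m/s. With contact_N (N) it stops when the force on the tool has changed by that much, and returns True; else False.
- goto_joints(angles): joint-space move.
- move_gripper(opening): finger opening in m; the grip force is fixed at half the most; returns when the fingers have stopped.
- sleep(seconds).
- inverse_kinematics(position, orientation): joint angles nearest the present ones, or None.
- capture(name): name is "scene" or "top" or "wrist"; returns a dict with "image" (384x512x3 uint8, blue, green, red), "range_z" (384x512 float32, m along the optical axis (not along the pixel's ray), 0 where there is no reading), "intrinsics" (3x3 intrinsics, pixels), "R" (3x3) and "t" (3): a world point X has camera coordinates R X + t. Camera axes: x right, y down, z forward; pixel columns grow to the right and rows downward; lengths in m; the calibration is good to about 2 mm. A picture is of the moment at which its call begins.
A pose or a line that the arm cannot do raises PlanningError and nothing moves.
- close_job(): hands the job in, once; it reports no verdict.
Trained networks look in the newest picture that a camera, given by its name, has taken for a name from the list of things; names that differ only in an ending like _2 or _b are one class to them, and where a whole thing is asked for, a point or a joint stands for the part that bears it (a point fixed in the world has none). Each returns a list of dicts, best first, with "conf" (0 to 1); they miss things now and then, are a little off and sometimes report something else, mostly with a low value. They report only what shows in the picture. A call takes as long as a camera call.
- spot_in(camera, query): "xy" ([column, row] in pixels, amid what is visible of it).
- silhouettes(camera, query): "region" (384x512 bool, what is visible of it) and "xy" ([column, row] in pixels, amid what is visible of it).
Readings, each from a call of its own:
- current_clock(): time.
- current_joint_pos(): joint angles.
- current_qvel(): joint speeds.
- current_joint_torque(): joint torques, N m.
- current_position(): TCP position.
- current_orientation(): TCP orientation.
- current_force(): force on the tool from outside, world axes, zero at the start.
- current_torque(): the same for the moment, N m.
- current_finger_gap(): finger opening in m.
Only numpy, scipy, OpenCV 4.12 (cv2) and the standard library are available. Lean on these libraries where they do the work, as an engineer would, in place of code of your own. Each camera call takes 0.05 s, during which the arm holds its last target.

### The job

The camera test stand rocks because the foot under the corner of its plate nearest the wooden wedge is too short. With the fingertips push the wedge along the bench, thin end first, under that foot until it is snug and the stand no longer rocks; then press down on that corner of the plate to prove that it stays firm, and take the hand away with the wedge still snug and the plate level. Push and press gently: grasp or lift nothing, do not shove the stand along or jack it up, and leave everything else on the bench where it is.

Things in the scene. Friction and masses are not known exactly. Their poses are not given: they have to be found in the camera images.
- stand: loose test stand, 2.7 kg: drilled steel plate 150 x 250 x 9 mm (x by y), underside 24 mm and top 33 mm above the bench, on four round rubber feet at x = +-58, y = +-105 mm, a white bullet camera bolted on it. Origin on the bench under the plate's middle, z up. Three feet hold it level; the one at (58, 105), nearest the wedge, is too short
- stand_middle (a point): middle of the plate's top face, axes as the stand's. The camera's foot stands beside this point (centre x = -12, y = -50 mm); its head, 100 to 245 mm above the bench, spans x -51 to 28, y -137 to -16 mm
- short_foot_tip (a point): lowest point of the short foot's rubber dome, 21 mm wide. Its height over the bench (4.0 to 7.5 mm, differs each time; the foot is seized and cannot be adjusted) is the gap that the wedge has to fill. Until then the plate rocks about the diagonal between the two neighbouring feet when more than about 1 N presses on this corner
- corner (a point): where to press: top face of the plate straight above the short foot, 17 and 20 mm in from two edges
- wedge: loose plain wooden wedge lying flat on the bench, 90 mm long (x), 48 mm wide (y), 50 g. Origin at the middle of its underside, z up. Thin end, 2 mm high, at x = +45 mm, pointing roughly at the short foot; the top rises evenly to 18 mm at the flat upright butt face at x = -45 mm, where to push
- wedge_middle (a point): middle of the wedge, 9 mm above its underside; axes as the wedge's. Alone it slides at about 0.3 N; once it meets the foot the needed push climbs by about 1 N a mm; at 4 to 7 N it is snug, and from about 10 N on it shoves the stand along and jacks the plate out of level
- flux_bottle: bystander, to be left alone: white dispensing bottle with red needle cap, 44 mm wide, 140 high; origin on the bench
- tape_roll: bystander, to be left alone: roll of brown tape lying flat, 90 mm wide, 24 high; origin on the bench
- lens_cap_0: bystander, to be left alone: small black lens cap, 22 mm wide, 10 high; origin on the bench
- screwdriver: bystander, to be left alone: black electric screwdriver lying along its y, 270 mm long, 46 high; origin on the bench
- camera_back_03: bystander, to be left alone: white moulded camera back with boards, 65 x 57 mm, 43 high, its shell centred at (14, 8) mm; origin on the bench
- camera_back_08: bystander, to be left alone: the same kind, shell centred at (30, 8) mm; origin on the bench
- camera_back_07: bystander, to be left alone: the same kind, shell centred at (21, 21) mm; origin on the bench

How it is judged:
By the outcome, as a careful person would: the job done as asked, in the order asked, and still so for the second after the job is handed in, with the robot touching nothing.
It also fails if it takes over 59 s, if anything falls off the work surface, if the arm or the gripper's body presses on something with over 40 N, if the wrist force passes 120 N, or if a joint passes its speed limit or range.

## Working session

There is one attempt and no reset: what is moved stays moved. The work goes in short steps, each a Python script; the robot and the scene stay as the last script left them, time stands still between calls to the robot, and variables do not carry over. Pictures are saved under pics/ and viewed, and the job is handed in when it is done.

```bash
mkdir -p pics; ls
python3 - <<'E'
from bench import *
import cv2,numpy as np,pickle
print(current_clock(),current_position(),current_orientation(),current_force())
D={}
for c in ["top","scene"]:
    d=capture(c);D[c]=d
    cv2.imwrite(f"pics/a_{c}.png",d["image"])
    print(c,d["intrinsics"].tolist(),d["R"].tolist(),d["t"].tolist())
    for q in ["stand","wedge"]:
        r=silhouettes(c,q)
        print(q,[(x["conf"],x["xy"],x["region"].sum()) for x in r[:3]])
        D[c,q]=r
pickle.dump(D,open("a.pkl","wb"))
E
```

```text
pics
0.0 [0.16544596 0.57601354 0.22181731] [ 7.98809994e-01  6.01582700e-01 -7.95625158e-04  4.63982665e-04] [ 0.53591818 -0.2590316  -0.15072181]
top [[463.4775515924825, 0.0, 261.25591164034535], [0.0, 463.4775515924825, 195.35063057417824], [0.0, 0.0, 1.0]] [[0.022325113520471625, -0.9997276531723137, -0.00679770467706264], [-0.9958291685055006, -0.0216353764532315, -0.08863508131304436], [0.0884638709301209, 0.008748140848515181, -0.9960409698259169]] [0.16143503944624307, 0.5417945766279216, 1.682481342771681]
stand [(0.91, [371.7, 232.1], np.int64(3226))]
wedge [(0.73, [309.4, 219.9], np.int64(337))]
scene [[382.27480467038555, 0.0, 257.0066942275448], [0.0, 382.27480467038555, 188.8965624213007], [0.0, 0.0, 1.0]] [[0.7977072995111402, -0.6028365254875525, 0.015848906736410394], [-0.4501427145439703, -0.6127315949647303, -0.6495625674828895], [0.40129116717120683, 0.5110265316694167, -0.7601429359536908]] [-0.32032131673315917, 0.3469414188919629, 0.7838417581756277]
stand [(0.66, [332.4, 322.4], np.int64(9325))]
wedge [(0.96, [277.0, 247.2], np.int64(705))]
```

View pics/a_top.png

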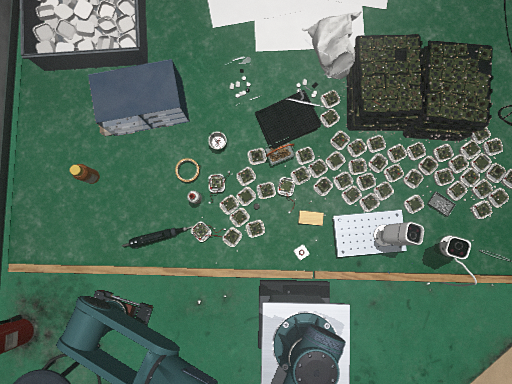

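View pics/a_scene.png

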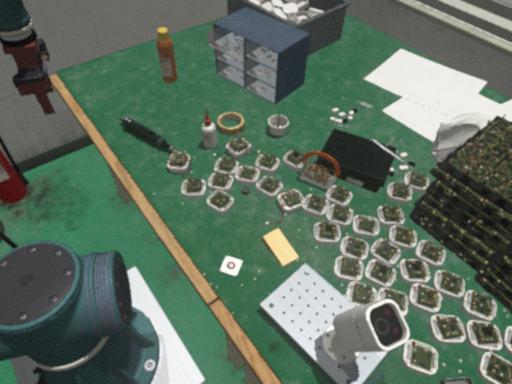

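```bash
cat > h.py <<'E'
import numpy as np,cv2,pickle
def pts(d,m=None):
    K=d["intrinsics"];z=d["range_z"];v,u=np.nonzero((z>0)&(m if m is not None else True))
    zz=z[v,u];P=np.stack([(u-K[0,2])/K[0,0]*zz,(v-K[1,2])/K[1,1]*zz,zz],1)
    return (P-d["t"])@d["R"],u,v
def proj(d,X):
    c=np.atleast_2d(X)@d["R"].T+d["t"];p=c@d["intrinsics"].T;return p[:,:2]/p[:,2:]
E
python3 - <<'E'
from h import *
D=pickle.load(open("a.pkl","rb"))
for c in ["top","scene"]:
    d=D[c]
    X,u,v=pts(d); print(c,"bench z",np.median(X[(abs(X[:,2])<.01)&(X[:,0]>.3)&(X[:,0]<.9),2]))
    for q in ["stand","wedge"]:
        if not D[c,q]: continue
        X,u,v=pts(d,D[c,q][0]["region"])
        print(q,X.min(0),X.max(0))
        if q=="stand": s=abs(X[:,2]-.033)<.006
        else: s=X[:,2]>0.001
        r=cv2.minAreaRect(X[s][:,:2].astype(np.float32)*1000);print(s.sum(),r,cv2.boxPoints(r).tolist())
E
```

```text
top bench z 4.089393741751605e-06
stand [ 0.32326074 -0.4287402  -0.00583061] [ 0.49488722 -0.09371474  0.24970128]
1991 ((408.8725280761719, -224.27301025390625), (149.1993865966797, 251.0781707763672), 6.807131290435791) [[319.9188537597656, -108.46099853515625], [349.6785583496094, -357.7692565917969], [497.8262023925781, -340.08502197265625], [468.0664978027344, -90.77676391601562]]
wedge [ 0.43385904 -0.05848176 -0.00860642] [0.48575275 0.03279417 0.02448268]
292 ((460.12603759765625, -11.405132293701172), (89.71792602539062, 51.11662673950195), 84.24462127685547) [[430.1980285644531, -53.474945068359375], [481.0569763183594, -58.600990295410156], [490.0540466308594, 30.66468048095703], [439.1950988769531, 35.79072570800781]]
scene bench z -0.0007996160814715815
stand [ 0.32412778 -0.36060518 -0.00211558] [ 0.48703532 -0.08626737  0.24401774]
5905 ((410.37457275390625, -227.6399383544922), (148.98899841308594, 248.9609375), 6.517561435699463) [[322.2320251464844, -112.419677734375], [350.4909973144531, -359.7716064453125], [498.5171203613281, -342.8601989746094], [470.2581481933594, -95.50827026367188]]
wedge [ 0.43672027 -0.06262125 -0.00465293] [0.49819645 0.03837516 0.02075243]
662 ((463.07049560546875, -15.596702575683594), (91.25975036621094, 49.07775115966797), 85.10807037353516) [[434.7298278808594, -58.9677734375], [483.6288146972656, -63.1529541015625], [491.4111633300781, 27.774368286132812], [442.5121765136719, 31.959548950195312]]
```

The top view shows the plate centred near (371,232) with its camera on the right, and the wedge at (311,218). The wedge points at the plate's near left corner. Both cameras agree on the poses to within about 4 mm. Next I'll look from the wrist camera.

Run:
```python
from bench import *
from h import *
yaw=-0.085
q=[np.cos(yaw/2),np.sin(yaw/2),0,0]
try:
    move_ptp([0.466,0.058,0.20],q)
except PlanningError as e: print(e)
move_gripper(0.016)
print(current_clock(),current_position(),current_joint_pos(),current_force(),current_finger_gap())
D={}
for c in ["wrist","scene","top"]:
    d=capture(c);D[c]=d
    cv2.imwrite(f"pics/b_{c}.png",d["image"])
    for n in ["stand","wedge"]:
        r=silhouettes(c,n); D[c,n]=r
        print(c,n,[(x["conf"],x["xy"]) for x in r[:3]])
        if r:
            X,u,v=pts(d,r[0]["region"])
            s=abs(X[:,2]-.033)<.006 if n=="stand" else X[:,2]>0.001
            if s.sum()>9:
                R=cv2.minAreaRect(X[s][:,:2].astype(np.float32)*1000);print(np.round(R[0],1),np.round(R[1],1),R[2],np.round(cv2.boxPoints(R)).tolist())
pickle.dump(D,open("b.pkl","wb"))
```

```text
3.625 [0.46602165 0.05797341 0.20000176] [-2.34737477e-02  1.95488054e-01  1.81071374e+00 -1.24004798e-05
  1.13536991e+00  6.15607369e-02] [-0.76667058 -0.65772324  0.40825838] 0.01618591860009916
wrist stand [(0.96, [255.3, 324.5])]
[ 447.5 -155.2] [58.7 70.4] 84.83842468261719 [[410.0, -181.0], [480.0, -188.0], [485.0, -129.0], [415.0, -123.0]]
wrist wedge [(0.79, [261.9, 218.1]), (0.37, [259.0, 323.3])]
[462.8   6.2] [125.1  47.7] 85.45745086669922 [[434.0, -54.0], [482.0, -58.0], [492.0, 67.0], [444.0, 70.0]]
scene stand [(0.76, [332.3, 323.5])]
[ 445.7 -222.9] [220.9 250.9] 6.688499450683594 [[321.0, -111.0], [351.0, -360.0], [570.0, -335.0], [541.0, -85.0]]
scene wedge [(0.73, [280.0, 247.5])]
[463.9 -15.2] [90.7 49.9] 86.99873352050781 [[437.0, -59.0], [486.0, -62.0], [491.0, 29.0], [441.0, 31.0]]
top stand [(0.76, [372.6, 233.9]), (0.66, [203.1, 230.3])]
[ 408.8 -223.9] [149.9 251. ] 6.679800510406494 [[320.0, -108.0], [349.0, -357.0], [498.0, -340.0], [469.0, -91.0]]
top wedge []
```

View pics/b_wrist.png

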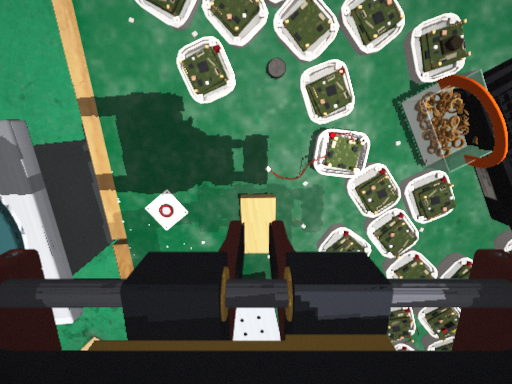

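View pics/b_scene.png

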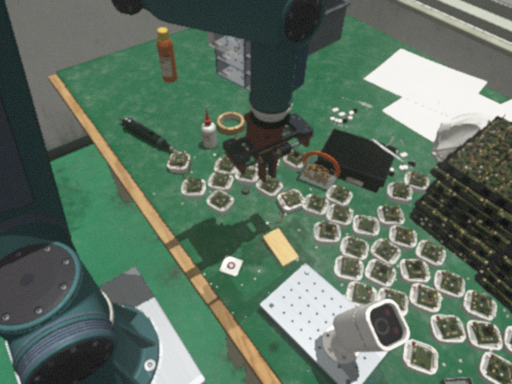

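The wrist view shows the butt edge at row ~196, columns 240–277, centred between the fingers. A red wire from a camera back ends at (268,170), close behind the butt, so I'll measure both.

Run:
```python
from h import *
D=pickle.load(open("b.pkl","rb"));d=D["wrist"]
K=d["intrinsics"]
def at(u,v,z=None):
    ray=d["R"].T@np.array([(u-K[0,2])/K[0,0],(v-K[1,2])/K[1,1],1]);c=-d["R"].T@d["t"]
    if z is None: return c+ray*d["range_z"][v,u]
    return c+ray*(z-c[2])/ray[2]
for u,v in [(268,170),(275,177),(290,179),(305,183)]: print(u,v,at(u,v,0.0),at(u,v))
for u in (244,258,273):
    print(u,[(v,np.round(at(u,v)*1000,1).tolist()) for v in range(190,202,2)])
for v in (205,215,225,240): 
    r=d["image"][v,225:300].astype(int); m=(r[:,2]>150)&(r[:,2]>r[:,0]+30); c=np.nonzero(m)[0]+225
    z=at(258,v)[2]; print(v,c.min(),c.max(),at(c.min(),v,z),at(c.max(),v,z))
im=cv2.resize(d["image"][150:290,200:340],None,fx=4,fy=4);cv2.imwrite("pics/b_crop.png",im)
```

```text
268 170 [0.48176194 0.06508885 0.        ] [0.48168978 0.06554618 0.00249822]
275 177 [0.49063225 0.05457633 0.        ] [ 4.90645009e-01  5.45256660e-02 -2.38819883e-04]
290 179 [0.51101429 0.05003438 0.        ] [ 0.51111288  0.04983256 -0.00089824]
305 183 [0.53137689 0.04264549 0.        ] [0.52717097 0.04885376 0.02532832]
244 [(190, [446.4, 39.6, -0.9]), (192, [446.2, 37.1, 0.4]), (194, [446.0, 34.5, 1.4]), (196, [446.4, 34.5, 12.0]), (198, [446.6, 33.4, 17.9]), (200, [446.2, 30.2, 16.3])]
258 [(190, [465.8, 38.0, -0.6]), (192, [471.3, 131.3, 361.7]), (194, [465.4, 33.1, 2.6]), (196, [465.4, 33.4, 13.6]), (198, [465.2, 31.9, 18.2]), (200, [465.0, 29.2, 18.5])]
273 [(190, [486.7, 36.2, -0.9]), (192, [486.5, 33.1, -1.5]), (194, [486.1, 31.8, 4.2]), (196, [485.6, 31.3, 12.4]), (198, [485.2, 29.9, 17.1]), (200, [485.0, 27.2, 17.5])]
205 240 275 [0.44009569 0.02339353 0.01565965] [0.48725477 0.01939685 0.01565965]
215 241 275 [0.43969769 0.00777518 0.01214188] [0.48646328 0.00381216 0.01214188]
225 244 268 [ 0.44224779 -0.00800003  0.01035468] [ 0.47578144 -0.01084151  0.01035468]
240 244 268 [ 0.43964117 -0.03283397  0.00592277] [ 0.47414975 -0.0357577   0.00592277]
```

View pics/b_crop.png

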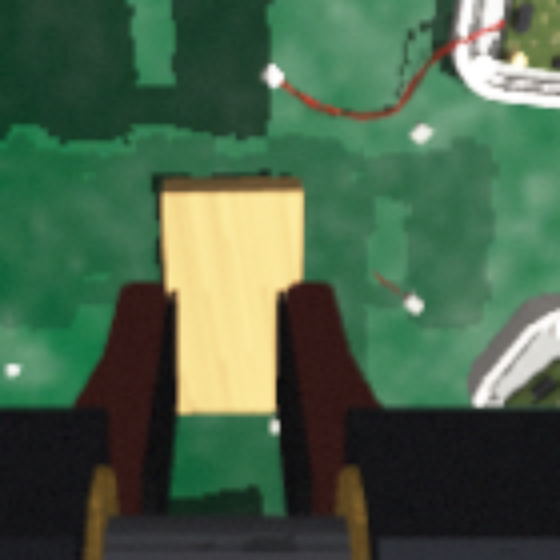

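```bash
cat >> h.py <<'E'
from bench import *
YAW=-0.08
Q=[float(np.cos(YAW/2)),float(np.sin(YAW/2)),0,0]
B=np.array([0.4655,0.0325]); U=np.array([-0.0775,-0.997]); U/=np.linalg.norm(U)
def F(n=6):
    f=[]
    for _ in range(n): f.append(current_force()); sleep(0.02)
    return np.mean(f,0)
def at(s,z=0.007): # s: TCP travel; s=0 -> finger face touching the butt
    p=B+U*(s-0.010); return [p[0],p[1],z]
E
python3 - <<'E'
from h import *
move_gripper(0.010)
p=at(-0.0035,0.05); move_ptp(p,Q)
print(servo_line(at(-0.0035),rate=0.06,contact_N=4)); sleep(.2)
f0=F(10); np.save("f0.npy",f0); print("f0",f0,current_position(),current_clock())
print(servo_line(at(0.02),rate=0.03,contact_N=2.5)); sleep(.1)
print(F()-f0,current_position(),current_clock())
d=capture("wrist");cv2.imwrite("pics/c_wrist.png",d["image"])
d=capture("scene");cv2.imwrite("pics/c_scene.png",d["image"][180:384,180:440].repeat(3,0).repeat(3,1)[:600,:780])
E
```

```text
False
f0 [ 0.21773174 -0.09229059  0.05940774] [0.46670839 0.04594699 0.00721363] 6.3
False
[-0.27194189  0.07100563 -0.13126444] [0.46469059 0.02265348 0.00698205] 7.4333
```

View pics/c_scene.png

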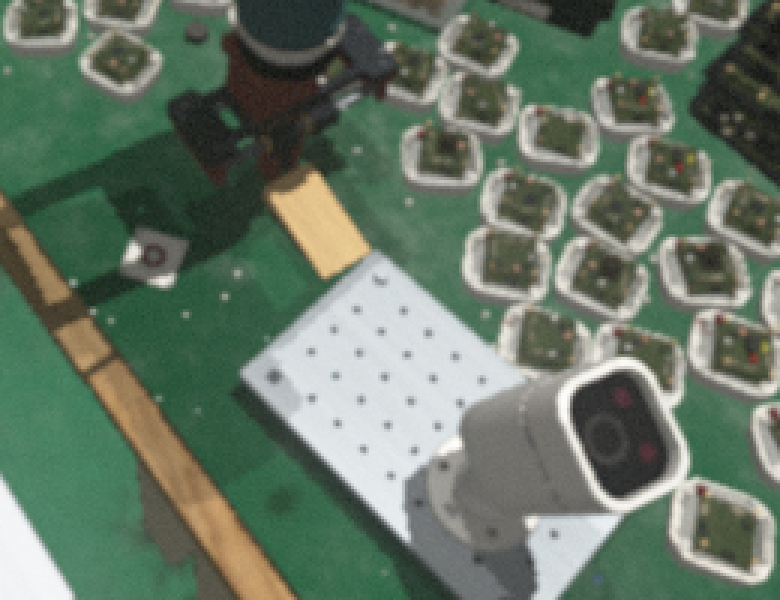

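View pics/c_wrist.png

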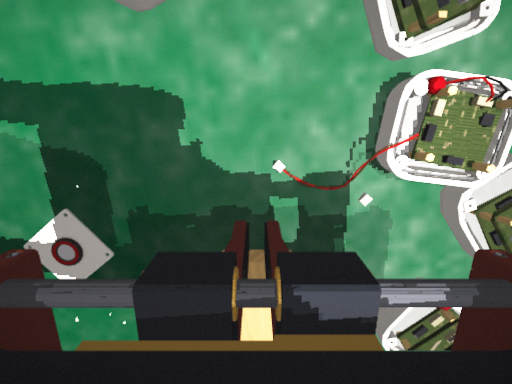

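The wedge has moved 20 mm and stayed straight. The foot's bolt shows in the crop at (380,280), so I'll check its world position and the wedge's line against it.

Run:
```python
from h import *
d=pickle.load(open("a.pkl","rb"))["scene"];K=d["intrinsics"]
def ray(u,v,z):
    r=d["R"].T@np.array([(u-K[0,2])/K[0,0],(v-K[1,2])/K[1,1],1]);c=-d["R"].T@d["t"]
    return c+r*(z-c[2])/r[2]
print("bolt",ray(306.7,273.3,.034))
print("other bolt",ray(180+274/3,180+376/3,.034))
for px,z in [((325,278),.002),((370,250),.002),((268,190),.018),((312,167),.018)]: print(ray(180+px[0]/3,180+px[1]/3,z))
```

```text
bolt [ 0.45360143 -0.11974051  0.034     ]
other bolt [ 0.34050352 -0.13133516  0.034     ]
[ 0.43375518 -0.08166973  0.002     ]
[ 0.47942819 -0.0841926   0.002     ]
[0.44137891 0.00243755 0.018     ]
[ 0.4851812  -0.00177534  0.018     ]
```

```bash
cat > push.py <<'E'
import sys
from h import *
f0=np.load("f0.npy")
fast,end,tgt=map(float,sys.argv[1:4])
if fast>0: print(servo_line(at(fast),rate=0.03,contact_N=2.0)); sleep(.1)
s=-np.dot(np.array(current_position()[:2])-B,-U)+0.010
f=F()-f0; print("s",round(s*1000,2),"push",-f[:2]@U,f.round(2),current_clock())
while s<end:
    n=-f[:2]@U
    step=0.001 if n<2 else 0.0005
    s+=step
    servo_line(at(s),rate=0.008 if n<1 else .005); sleep(.05)
    f=F(4)-f0; n=-f[:2]@U
    print(round(s*1000,2),round(n,2),f.round(2),np.round(current_position(),4)[:2],round(current_clock(),1))
    if n>tgt: break
E
python3 push.py 0.062 0.075 3.0
```

```text
False
s 61.87 push 0.18903643458433755 [-0.22  0.21 -0.18] 9.2833
62.87 0.33 [0.41 0.29 0.13] [ 0.4614 -0.0202] 9.7
63.87 -0.14 [-0.07 -0.13  0.33] [ 0.4613 -0.0212] 10.1
64.87 0.17 [-0.07  0.18 -0.27] [ 0.4612 -0.0222] 10.4
65.87 -0.19 [-0.29 -0.17 -0.36] [ 0.4612 -0.0232] 10.8
66.87 0.05 [-0.68  0.1  -0.13] [ 0.4611 -0.0242] 11.2
67.87 -0.05 [-0.33 -0.03  0.25] [ 0.461  -0.0252] 11.6
68.87 0.11 [0.14 0.1  0.08] [ 0.4609 -0.0262] 12.0
69.87 0.02 [ 0.14  0.01 -0.15] [ 0.4609 -0.0272] 12.4
70.87 -0.1 [-0.17 -0.09 -0.26] [ 0.4608 -0.0282] 12.8
71.87 -0.03 [-0.15 -0.02 -0.09] [ 0.4607 -0.0292] 13.2
72.87 -0.17 [-0.34 -0.15 -0.33] [ 0.4607 -0.0302] 13.6
73.87 0.38 [ 0.37  0.36 -0.37] [ 0.4606 -0.0312] 14.0
74.87 0.19 [ 0.45  0.16 -0.14] [ 0.4605 -0.0322] 14.4
75.87 0.15 [-0.35  0.18 -0.33] [ 0.4604 -0.0332] 14.8
```

```bash
python3 push.py 0 0.105 4.9
```

```text
s 75.89 push 0.041664053805560285 [-0.1   0.05  0.31] 14.85
76.89 0.12 [-0.53  0.16 -0.1 ] [ 0.4603 -0.0342] 15.2
77.89 -0.02 [-0.36  0.   -0.21] [ 0.4603 -0.0352] 15.6
78.89 -0.01 [-0.39  0.02  0.12] [ 0.4602 -0.0362] 16.0
79.89 0.66 [-0.03  0.67 -0.06] [ 0.4601 -0.0372] 16.4
80.89 1.58 [-0.49  1.62  0.65] [ 0.46   -0.0381] 16.8
81.89 3.36 [0.41 3.34 0.15] [ 0.4598 -0.039 ] 17.3
82.39 4.92 [0.22 4.92 0.65] [ 0.4598 -0.0396] 17.6
```

Run:
```python
from h import *
f0=np.load("f0.npy")
f=F(15)-f0; print("push",-f[:2]@U)
if -f[:2]@U<5.0:
    servo_line(at(0.0827),rate=.004); sleep(.1); f=F(12)-f0; print("push",-f[:2]@U)
for c in ["scene","top"]:
    d=capture(c); cv2.imwrite(f"pics/d_{c}.png",d["image"][180:384,180:440].repeat(3,0).repeat(3,1)[:600,:780])
    pickle.dump(d,open(f"d_{c}.pkl","wb"))
# back off
servo_line(at(0.060),rate=0.04); f=F()-f0; print(f,current_position(),current_clock())
servo_line(at(0.060,0.10),rate=0.1)
d=capture("scene"); cv2.imwrite("pics/e_scene.png",d["image"][180:384,180:440].repeat(3,0).repeat(3,1)[:600,:780])
pickle.dump(d,open("e_scene.pkl","wb"))
for n in ["stand","wedge"]:
    r=silhouettes("scene",n)
    if r:
        X,u,v=pts(d,r[0]["region"]); print(n,X.mean(0))
        s=abs(X[:,2]-.033)<.006 if n=="stand" else X[:,2]>0.001
        R=cv2.minAreaRect(X[s][:,:2].astype(np.float32)*1000);print(np.round(R[0],1),np.round(R[1],1),R[2])
        if n=="stand":
            X=X[s]; A=np.c_[X[:,:2]-X[:,:2].mean(0),np.ones(len(X))]; print("plane",np.linalg.lstsq(A,X[:,2],rcond=None)[0])
d0=pickle.load(open("a.pkl","rb")); X,u,v=pts(d0["scene"],d0["scene","stand"][0]["region"]); X=X[abs(X[:,2]-.033)<.006]
A=np.c_[X[:,:2]-X[:,:2].mean(0),np.ones(len(X))]; print("plane0",np.linalg.lstsq(A,X[:,2],rcond=None)[0])
```

```text
push 4.430389841959176
push 5.1741859818054925
[-0.25429625 -0.25551614 -0.22446021] [ 0.46166719 -0.01745101  0.00699899] 19.3583
stand [ 0.39629324 -0.25054645  0.08852631]
[ 411.3 -227.5] [151.5 249.7] 6.583565711975098
plane [-0.00151344 -0.00531817  0.03254146]
wedge [ 0.45551261 -0.07213284  0.01351427]
[458.7 -73.4] [38.8 50.5] 85.76707458496094
plane0 [-0.00279581 -0.00688164  0.03249544]
```

View pics/e_scene.png

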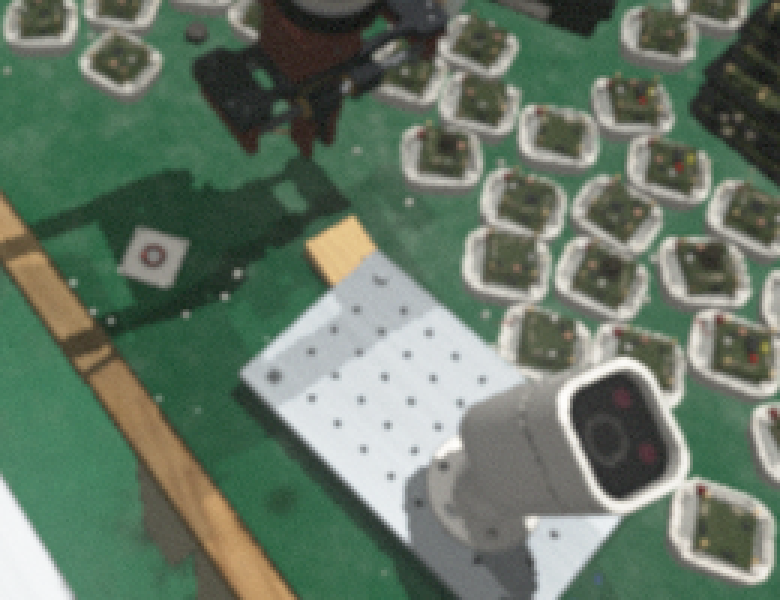

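The plate is level and hasn't moved, and the wedge is under the corner, with its butt at (340,235) in the crop. Now the press on the corner.

Run:
```python
from h import *
move_gripper(0.0)
P=[0.4545,-0.116]
move_ptp(P+[0.10],Q)
servo_line(P+[0.045],rate=0.08); sleep(.2)
f0=F(10); 
print(servo_line(P+[0.028],rate=0.006,contact_N=2.0)); sleep(.05)
z=current_position()[2]
f=F()-f0; print(z,f.round(2),current_clock())
for i in range(12):
    if f[2]>8.5: break
    z-=0.0003
    servo_line(P+[z],rate=.004); sleep(.05); f=F(4)-f0; print(round(z,5),f.round(2),round(current_clock(),1))
sleep(.8); f=F(8)-f0; print("hold",f.round(2),current_position())
d=capture("scene"); cv2.imwrite("pics/f_scene.png",d["image"][180:384,180:440].repeat(3,0).repeat(3,1)[:600,:780])
print(current_clock())
```

```text
True
0.03269580926974472 [0.01 0.58 4.68] 24.6583
0.0324 [-0.75  0.73  6.08] 25.1
0.0321 [-1.58  0.49  8.88] 25.4
hold [-1.48  0.94  9.2 ] [ 0.45455041 -0.11601568  0.03258256]
26.4083
```

View pics/f_scene.png

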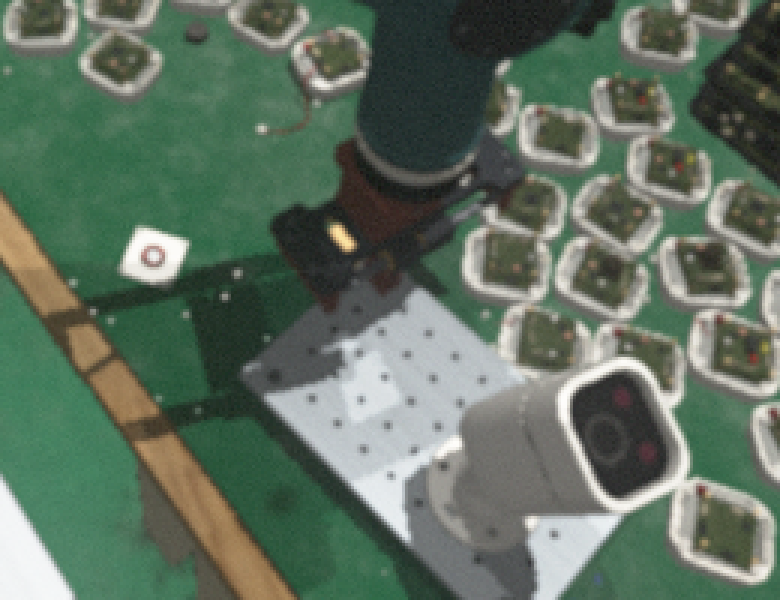

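The corner holds firm: between 4.7 and 9.2 N the tip sank only about 0.1 mm. I'll press a touch more, hold, then retreat and check.

Run:
```python
from h import *
P=[0.4545,-0.116]
servo_line(P+[0.0317],rate=.004); sleep(.6); f=F(8); print("hold",f.round(2),current_position())
servo_line(P+[0.045],rate=0.03); print("released",F().round(2))
servo_line(P+[0.13],rate=0.1)
move_ptp([0.44,0.15,0.25],Q); sleep(.2)
for c in ["scene","top"]:
    d=capture(c); cv2.imwrite(f"pics/g_{c}.png",d["image"][180:384,180:440].repeat(3,0).repeat(3,1)[:600,:780])
    for n in ["stand","wedge"]:
        r=silhouettes(c,n)
        if r:
            X,u,v=pts(d,r[0]["region"])
            s=abs(X[:,2]-.033)<.006 if n=="stand" else X[:,2]>0.001
            R=cv2.minAreaRect(X[s][:,:2].astype(np.float32)*1000);print(c,n,np.round(R[0],1),np.round(R[1],1),R[2])
            if n=="stand":
                X=X[s]; A=np.c_[X[:,:2]-X[:,:2].mean(0),np.ones(len(X))]; print("plane",np.linalg.lstsq(A,X[:,2],rcond=None)[0])
    if c=="scene":
        e=pickle.load(open("e_scene.pkl","rb"));a=e["image"][235:290,280:320].astype(int);b=d["image"][235:290,280:320].astype(int)
        print("butt shift px",cv2.phaseCorrelate(cv2.cvtColor(e["image"][245:285,278:318],6).astype(np.float32),cv2.cvtColor(d["image"][245:285,278:318],6).astype(np.float32)))
print(current_clock())
```

```text
hold [-2.33  1.01 14.05] [ 0.45460237 -0.11602073  0.03246583]
released [-0.17 -0.08  0.08]
scene stand [ 410.9 -227.4] [151.4 250. ] 6.1563720703125
plane [-4.36504582e-05 -5.41110237e-03  3.25429742e-02]
scene wedge [461.  -74.4] [39.8 55.7] 84.89541625976562
butt shift px ((-0.14510829826901883, -0.1613700957390911), 0.8715507620573044)
top stand [ 408.6 -224. ] [150.  251.9] 6.4238667488098145
plane [-0.00287836 -0.00148466  0.03273452]
top wedge [455.3 -72.8] [45.9 47. ] 84.0947265625
30.7083
```

View pics/g_scene.png

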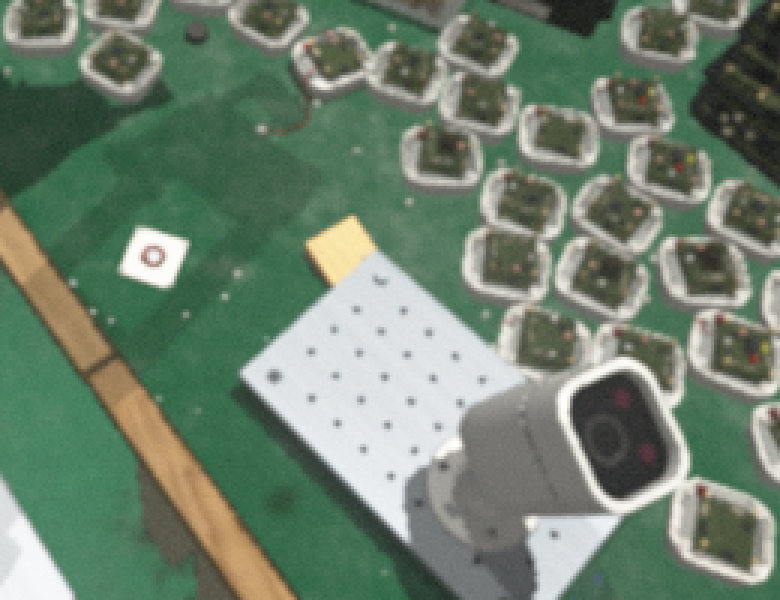

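The wedge and stand are where they were before the press (under 0.3 px shift), and the hand is clear.

```bash
python3 -c "
from bench import *
print(current_force(),current_clock());close_job()"
```

```text
[ 1.20180656  0.05371029 -0.62996616] 30.7083
the job is handed in; nothing more can be done
```

The wedge is snug under the short foot, the corner stayed firm when pressed, and I handed the job in at about 31 s with the hand clear. No verdict was reported.

- **Push:** I pushed the wedge's butt face with both fingertips, thin end first, for about 83 mm. It met the foot at about 80 mm, and I stopped at a steady push of about 5.2 N.
- **Press:** I pressed the corner at about 9 N, then about 14 N. The fingertips sank only about 0.2 mm in all between 5 and 14 N, so the plate no longer rocks.
- **After letting go:** The wedge image shifted by about 0.2 px, which is within noise. The stand's position agrees with the start to within about 1 mm in each camera.
- **Level:** The fitted plate slopes were about 5 mrad or less. That is within the depth cameras' error, since the untouched plate read up to 7 mrad.
- **Disagreements:** The two cameras differ by about 3 mm on absolute positions. The wedge finder missed the wedge once in a top view and included extra area in one wrist view, so I used the wrist camera's depth for the butt face instead.
- **Bystanders:** I did not measure them one by one, but the final scene picture shows nothing near the work disturbed.

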